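Clamp a module under the retaining bar of a bond tester's work holder

ROBOT

A 6-joint arm with a two-finger parallel gripper is mounted at the origin on the work surface. World frame = base frame: x ahead of the robot, y to its left, z up, the work surface at z = 0. Lengths are in m, angles in rad, forces in N, time in s.
With the tool pointing down it reaches from about 0.35 to 0.975 m from the base axis. Payload 4.9 kg.
Tool frame: the origin (TCP) lies at the very end of the fingers, on their centre line; the grasp point (between the pads) lies 19 mm behind it; z points along the fingers, x is the direction in which the jaws open and shut, and the axes are right-handed (so a half turn about z gives the same grasp; the last joint's range is limited). The gripper opens to 85 mm and grips with 20 to 120 N. Pads are 22 mm wide; open, the fingers measure 114 mm over their backs; the gripper's body (76 mm by 85 mm) begins 54 mm behind the grasp point. The pads swing forward as they close: fully open they stand 13 mm farther back than shut.
Start: joints at [-1.384, 0.053, 1.613, -0, 1.476, -0.119], TCP at [0.188, -0.596, 0.231] pointing down, gripper open.
Joint ranges: [-3.01, 3.01], [-1.01, 2.22], [0.06, 2.58], [-1.02, 4.17], [0.09, 2.62], [-3.14, 3.14]. Speed limits (rad/s): [2.57, 2.57, 3.14, 3.14, 3.14, 3.14].

INTERFACE

Orientations are given as a unit quaternion [w, x, y, z].
In Python, from plant import manip, imaging gives the robot as it stands.
- The arm moves only by the shell command python3 -m pendant 'ROWS'. ROWS is JSON, a list that holds one entry, the list of rows, each a list of 7 numbers: the turn, a rotation vector about the world's x, y, z in units of pi rad (1.0 is pi rad), then the shift along the world's x, y, z in units of 250 mm (1.0 is 250 mm), then the opening, from 0 (shut) to 1 (fully open). In form: [[[ax, ay, az, tx, ty, tz, claw], ...]]. A call has 1 to 20 rows; each row shifts and turns the commanded pose from where the row before left it; what a row does not reach is not made up. A row lasts 1/8 s, in which the tool goes at most 62.5 mm and 10.7 degrees, less where a joint would pass 70% of its speed; a pose out of reach is approached as far as the arm can. A call with a number of a shift or a turn outside -1 to 1 is refused whole. A call with a gripper value outside its range is refused whole. The fingers move at their own pace and stop on an object; the grip force is fixed at half the most. Time passes only in rows, so rows that do not move let the fingers close. It gives the time, the measured TCP pose, the force and the opening at its end, in the units of the state.
- manip.state(): the state, without advancing time (a new reading comes with each control period).
- imaging.grab_frame(name): name is "side" or "top" or "wrist"; returns a dict with "frame" (384x512x3 uint8, blue, green, red), "mtx" (3x3 intrinsics, pixels), "world_to_cam" (4x4, takes a point from world to camera coordinates). Camera axes: x right, y down, z forward; pixel columns grow to the right and rows downward; lengths in m; the calibration is good to about 2 mm. A picture is of the moment at which its call begins. There is no depth.
- manip.job_done(): hands the job in, once; it reports no verdict.
The state is a dict: "time": time; "joint_pos": joint angles; "joint_vel": joint speeds; "joint_efforts": joint torques, N m; "tool_pos": TCP position; "tool_rot": TCP orientation; "contact_force": force on the tool from outside, world axes, zero at the start; "ft_torque": the same for the moment, N m; "gripper_width": opening from 0.0 (shut) to 1.0 (fully open).
Only numpy, scipy, OpenCV 4.12 (cv2) and the standard library are available. Lean on these libraries where they do the work, as an engineer would, in place of code of your own. Each camera call takes 0.05 s, during which the arm holds its last target. There are 200 camera calls.

TASK

Clamp the module in the work holder: draw the sliding latch with the yellow grip fully back, lay the long steel bar with the red handle gently across the two notched supports so that it lies flat in both notches and is centred over the module, then slide the latch fully forward over the bar's end. Let go of everything, and leave the short blue-handled bar, the screwdriver, the brass weight and the jar where they are.

Things in the scene. Friction and masses are not known exactly. Their poses are not given: they have to be found in the camera images.
- workholder: Dark steel plate 120 (x) x 315 (y) x 12 mm, fixed to the table, turned about the vertical at each start. Origin on the table under the centre of its round stage (radius 46 mm); the plate runs from y = -110 to +205 mm. On the stage lies a white ceramic module, 56 mm square, its top 46 mm above the table.
- seat (a point): Point midway between the two supports at the level of their ledges, 50 mm above the table, over the module's centre; axes as the work holder's. The origin of the long bar belongs here, with the bar's x axis along this y axis, either way round.
- support (a point): Centre of the ledge of the aluminium support on the latch's side, 78 mm to +y of the seat; its twin is 78 mm to -y. Axes as the work holder's. Each ledge is 62 mm in x, 30 mm in y and 50 mm above the table. On it two blue cheeks, 10 mm high, leave a notch 38 mm wide (x = -19 to +19 mm), open at both ends in y.
- latch (a joint): Travel of the latch along its track, m: 0 = fully back (towards the holder's +y, clear of the supports), 0.045 = fully forward (towards -y, its tongue over the +y support and the bar's end). It stays where it is left; about 2 N moves it. It starts partly forward, in the way of the bar. Its black track, 50 mm wide, 50 mm high, runs from y = 105 to 200 mm of the holder.
- latch_grip (a point): Centre of the top of the latch's upright yellow grip, 102 mm above the table (x = 0, y = 170 mm of the holder at latch = 0; axes as the holder's). The grip, 30 (x) x 14 (y) x 36 mm high, stands on a steel carriage 36 x 36 mm, top 66 mm above the table. A tongue 22 mm wide, 60 to 66 mm above the table, reaches 58 mm to -y from the grip's centre.
- clamp_bar: The long steel bar, loose, 190 (x) x 30 (y) x 8 mm, 0.2 to 0.45 kg, with a red handle fin 50 (x) x 14 (y) x 36 mm standing on its middle (overall height 44 mm). Origin at the centre of its underside, x along the bar. Starts lying on the table, handle up.
- spare_bar: A loose shorter bar, 110 x 30 x 8 mm with a like fin in blue: too short to span the supports; stays where it is. Origin at the centre of its underside, x along the bar.
- driver: Screwdriver 170 mm long lying on the table, a bystander. Origin under its middle, x along it.
- weight: Brass weight, 44 mm across and 56 mm high, a bystander. Origin at the centre of its underside.
- jar: Closed jar, 60 mm across and 75 mm high, a bystander. Origin at the centre of its underside.
Things that resemble listed ones, but are neither listed nor needed, are in the scene too. What is shaped like the clamp_bar but orange or turquoise is not meant.

How it is judged:
By the outcome, as a careful person would: the job done as asked, in the order asked, and still so for the second after the job is handed in, with the robot touching nothing.
It also fails if it takes over 58 s, if anything falls off the work surface, if the arm or the gripper's body presses on something with over 40 N, if the wrist force passes 120 N, or if a joint passes its speed limit or range.

## Working session

There is one attempt and no reset: what is moved stays moved. The work goes in short steps, Python scripts to look and compute and a shell command to move; the robot and the scene stay as the last step left them, time stands still between calls to the robot, and variables do not carry over. Pictures are saved under pics/ and viewed, about 8 in all and at most 12, crops included, and the job is handed in when it is done.

```bash
mkdir -p pics; ls; cat > h.py <<'E'
import numpy as np, cv2
from plant import manip, imaging
def grab(n,f=None):
    d=imaging.grab_frame(n)
    if f: cv2.imwrite('pics/'+f,d['frame'])
    return d
def ray(d,uv,z):
    """pixels -> world points on plane z"""
    uv=np.atleast_2d(uv).astype(float); T=np.array(d['world_to_cam']);R=T[:3,:3];t=T[:3,3]
    c=-R.T@t; v=np.c_[uv,np.ones(len(uv))]@np.linalg.inv(np.array(d['mtx'])).T@R
    return c+v*((z-c[2])/v[:,2])[:,None]
def proj(d,P):
    P=np.atleast_2d(P);T=np.array(d['world_to_cam']);q=(P@T[:3,:3].T+T[:3,3])@np.array(d['mtx']).T
    return q[:,:2]/q[:,2:]
E
python3 - <<'E'
from h import *
a=grab('top','top0.png');b=grab('side','side0.png')
im=np.hstack([a['frame'],b['frame']])
cv2.imwrite('pics/both0.png',cv2.resize(a['frame'],(800,600),interpolation=cv2.INTER_CUBIC))
cv2.imwrite('pics/side0b.png',cv2.resize(b['frame'],(800,600),interpolation=cv2.INTER_CUBIC))
import pickle;pickle.dump((a,b),open('f0.pkl','wb'))
s=manip.state();print(s['time'],s['tool_pos'],s['tool_rot'],s['gripper_width'])
E
```

```text
pics
0.1 [ 0.18806528 -0.59542821  0.23016603] [-6.42587098e-04  8.06556801e-01 -5.91155846e-01 -6.92706506e-04] 0.9956615953321063
```

View pics/both0.png

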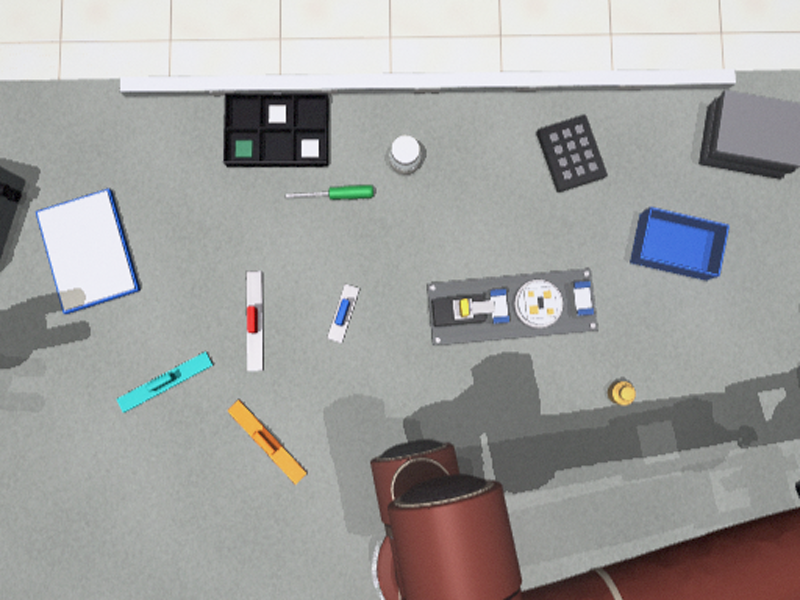

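View pics/side0b.png

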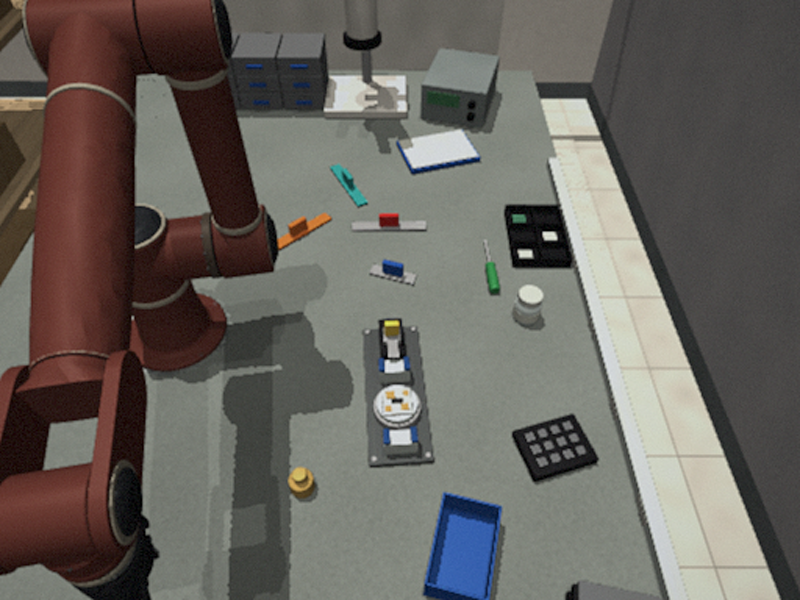

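Top view (800×600 scale): the red-handled steel bar is at (254,320), the blue-handled spare at (343,313), the turquoise bar at (165,382) and the orange one at (267,441). Only the one at (254,320) is long, steel and red-handled. The holder is at (512,306) with its yellow grip to the left at (465,308), the jar at (405,152), the weight at (622,392) and the driver at (330,193). The side view agrees. Next I'll measure and make a confirming crop.

```bash
python3 - <<'E'
from h import *
import pickle;a,b=pickle.load(open('f0.pkl','rb'))
def big(m,roi):
    x0,y0,x1,y1=[int(v*.64) for v in roi]; k=np.zeros_like(m);k[y0:y1,x0:x1]=m[y0:y1,x0:x1]
    c=max(cv2.findContours(k,0,1)[0],key=cv2.contourArea);return c
hsv=cv2.cvtColor(a['frame'],cv2.COLOR_BGR2HSV)
def rep(n,c,z):
    r=cv2.minAreaRect(c);p=ray(a,cv2.boxPoints(r),z);M=cv2.moments(c);ctr=ray(a,(M['m10']/M['m00'],M['m01']/M['m00']),z)[0]
    e=[p[1]-p[0],p[2]-p[1]];L=max(e,key=np.linalg.norm)
    print(n,'ctr',p.mean(0).round(4)[:2],ctr[:2].round(4),'L',[round(float(np.linalg.norm(v)),4) for v in e],'ang',round(np.degrees(np.arctan2(L[1],L[0]))%180,2))
H,S,V=cv2.split(hsv)
red=(((H<6)|(H>174))&(S>150)&(V>70)).astype(np.uint8)
rep('red',big(red,(225,255,280,385)),.040)
roi=(225,255,280,385)
bar=(((S<40)&(V>165))|(red>0)).astype(np.uint8); rep('bar',big(bar,roi),.008)
bar2=(((S<40)&(V>165))|((H>100)&(H<130)&(S>120))).astype(np.uint8); rep('spare',big(bar2,(320,270,370,350)),.008)
yel=((H>20)&(H<35)&(S>150)&(V>120)).astype(np.uint8); rep('grip',big(yel,(440,280,480,330)),.102)
g=cv2.GaussianBlur(a['frame'],(3,3),0); 
pl=(V<115).astype(np.uint8); 
mm=np.zeros_like(pl);mm[int(255*.64):int(350*.64),int(418*.64):int(610*.64)]=1
allc=((V<118)|(S>90)|(V>175)).astype(np.uint8)*mm
c=big(cv2.morphologyEx(allc,cv2.MORPH_OPEN,np.ones((3,3))),(418,255,610,350)); rep('plate',c,.012)
f=a['frame'];A=cv2.resize(f[150:260,120:250],None,fx=4.5,fy=4.5,interpolation=2)
B=cv2.resize(f[165:225,265:390],None,fx=4.5,fy=4.5,interpolation=2)
cv2.drawContours(f,[c],0,(0,255,0),1)
cv2.imwrite('pics/crop1.png',A)
print(proj(a,[[0.5,0,0],[.5,.3,0],[.7,.3,0]])/.64)
for n,uv,z in(('jar',(405,150),.075),('weight',(622,391),.056),('drv',(330,193),.02)): print(n,ray(a,np.array(uv)*.64,z)[0].round(3))
E
```

```text
red ctr [0.4616 0.3348] [0.4614 0.3348] L [0.0176, 0.0468] ang 0.45
bar ctr [0.4652 0.3412] [0.4647 0.3414] L [0.1026, 0.2454] ang 0.27
spare ctr [0.4818 0.1663] [0.4814 0.1664] L [0.0932, 0.153] ang 179.52
grip ctr [ 0.4729 -0.0562] [ 0.4758 -0.0609] L [0.0111, 0.0251] ang 178.68
plate ctr [ 0.4816 -0.0733] [ 0.4787 -0.0753] L [0.1544, 0.0716] ang 92.88
[[429.59685541 298.24697176]
 [273.87258584 300.1897044 ]
 [274.41475587 198.47895712]]
jar [0.77  0.045 0.075]
weight [ 0.32  -0.344  0.056]
drv [0.704 0.189 0.02 ]
```

View pics/crop1.png

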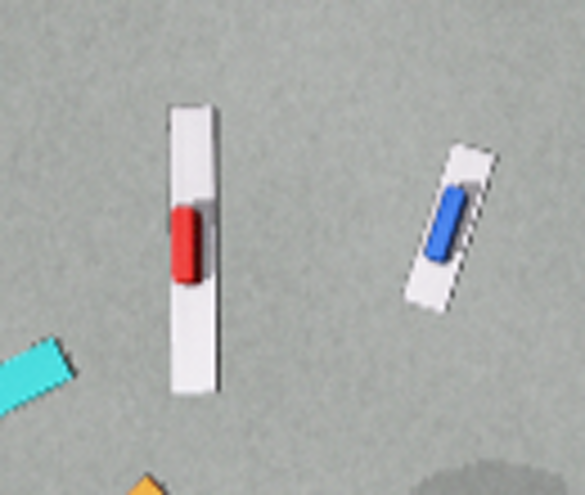

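The crop confirms it: the long steel bar with the red fin is at crop (190,245), and the short blue-handled one is at (445,225). I'll go above the holder with the jaws along its y axis and look from there.

```bash
python3 -m pendant '[[[0,0,-0.006,0.095,0.179,0.02,1],[0,0,-0.006,0.095,0.179,0.02,1],[0,0,-0.006,0.095,0.179,0.02,1],[0,0,-0.006,0.095,0.179,0.02,1],[0,0,-0.006,0.095,0.179,0.02,1],[0,0,-0.006,0.095,0.179,0,1],[0,0,-0.006,0.095,0.179,0,1],[0,0,-0.006,0.095,0.179,0,1],[0,0,-0.006,0.095,0.179,0,1],[0,0,-0.006,0.095,0.179,0,1],[0,0,-0.006,0.095,0.179,0,1],[0,0,-0.006,0.095,0.179,0,1],[0,0,0,0,0,0,1],[0,0,0,0,0,0,1]]]'
python3 - <<'E'
from h import *
import pickle
a=grab('wrist');t=grab('top');pickle.dump((a,t),open('f1.pkl','wb'))
cv2.imwrite('pics/w1.png',cv2.resize(a['frame'],(800,600),interpolation=2))
T=np.array(a['world_to_cam']);print(-T[:3,:3].T@T[:3,3],T[2,:3])
E
```

```text
time: 1.85
tool_pos: [0.4728, -0.059, 0.2558]
tool_rot: [0.0, 0.735, -0.678, -0.0]
contact_force: [-0.4, -0.3, -0.3]
gripper_width: 1.002
[ 0.55481723 -0.05160652  0.39835498] [-0.32093367 -0.02595754 -0.94674589]
```

View pics/w1.png

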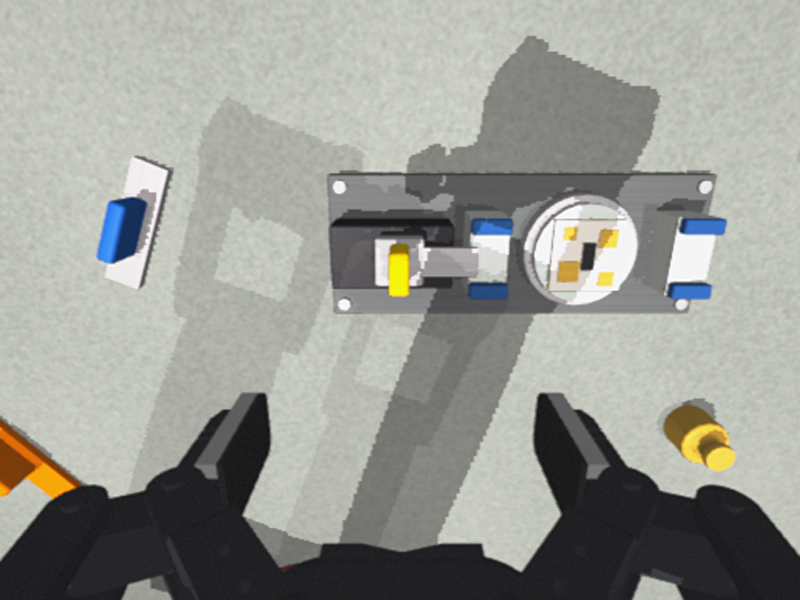

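The wrist view is clear: plate screws at (339,187), (706,187), (344,304) and (682,304), yellow grip at (398,270), blue cheeks at (492,227), (488,291), (703,226) and (690,291), and spare bar at (133,225). I'll compute the holder frame from the screws, cheeks and module.

```bash
cat >> h.py <<'E'
def comps(m,amin=15):
    n,l,s,c=cv2.connectedComponentsWithStats(m.astype(np.uint8));return [(c[i],s[i]) for i in range(1,n) if s[i,4]>=amin]
E
python3 - <<'E'
from h import *
import pickle;a,t=pickle.load(open('f1.pkl','rb'))
f=a['frame'];H,S,V=cv2.split(cv2.cvtColor(f,cv2.COLOR_BGR2HSV))
scr=np.array([(339,187),(706,187),(344,304),(682,304)])*.64
P=[]
for u in scr:
    x,y=u.astype(int);w=np.zeros_like(V);w[y-6:y+7,x-6:x+7]=1
    c=max(comps((V>165)&(w>0)&(S<50),8),key=lambda q:q[1][4]);P.append(c[0])
P=np.array(P);W=ray(a,P,.013);print('screws',W[:,:2].round(4).tolist())
yv=(W[0]-W[1])+(W[2]-W[3]);xv=(W[0]-W[2])+(W[1]-W[3])
print('yaw from y',np.degrees(np.arctan2(-yv[0],yv[1])),'from x',np.degrees(np.arctan2(xv[1],xv[0])))
yaw=np.arctan2(-yv[0],yv[1]);ey=np.array([-np.sin(yaw),np.cos(yaw)]);ex=np.array([ey[1],-ey[0]])
o=W.mean(0)[:2]-ey*.0475;print('origin via screws',o)
print('screw local',[( (w[:2]-o)@ex,(w[:2]-o)@ey) for w in W])
bl=(H>100)&(H<125)&(S>150)&(V>60)
for c,s in comps(bl,60):
    w=ray(a,c,.058)[0][:2]-o;print('blue',c/.64,w@ex,w@ey,s)
# blue contour: top face front/back edges
yel=(H>20)&(H<35)&(S>150)&(V>100)
for c,s in comps(yel,60): 
    x,y,w_,h_=s[:4]; 
    # top face is nearer the bottom of image (camera looks from +x): bottom edge of blob = top face near edge
    q=[ray(a,(x+w_/2-.5,y+h_-.5),.102)[0][:2]-o, ray(a,c,.09)[0][:2]-o];print('yel',c/.64,s,[(v@ex,v@ey) for v in q])
m=(V>150)&(S<60);
# stage circle: fit
c=ray(a,np.array([[582,248]])*.64,.046)[0][:2]-o;print('stage approx',c@ex,c@ey)
print(proj(a,[np.r_[o+ey*d+ex*e,.06] for d in(78,-78) for e in(.0,)for d in [d/1000]])/.64)
E
```

```text
screws [[0.5186, -0.0037], [0.5426, -0.2993], [0.4183, -0.0117], [0.4415, -0.3098]]
yaw from y 4.542596801618287 from x 5.264573139766323
origin via screws [ 0.48399077 -0.20344642]
screw local [(np.float64(0.05030455526965333), np.float64(0.196421796251551)), (np.float64(0.050812075679328925), np.float64(-0.10014757187244054)), (np.float64(-0.05030455526965331), np.float64(0.19637541807804587)), (np.float64(-0.0508120756793289), np.float64(-0.10264964245715637))]
blue [120.37864703 228.78647025] 0.0238003203804381 0.3523761818661781 [ 63 127  30  41 874]
blue [491.81485356 226.06563808] 0.026011918799353394 0.07915949602222444 [302 140  26  10 239]
blue [703.0673668  225.29456967] 0.026696765168899877 -0.07593194015399574 [436 140  29  10 244]
blue [487.76533019 290.59551887] -0.02363591664166194 0.07911331648473414 [300 182  25   9 212]
blue [689.23990175 290.60453057] -0.023529599761006957 -0.07586445707895652 [428 182  27   9 229]
yel [398.46747602 270.30125899] [249 156  13  34 417] [(np.float64(-0.013813678833330078), np.float64(0.14755370867975803)), (np.float64(0.0009035014949856312), np.float64(0.14758357214191328))]
yel [697.72509579 440.54118774] [437 272  29  24 261] [(np.float64(-0.14687547164199785), np.float64(-0.08656804185838153)), (np.float64(-0.13635834278913023), np.float64(-0.08633556731530734))]
yel [719.12347561 457.69817073] [452 286  18  15 205] [(np.float64(-0.15406358892549582), np.float64(-0.09952236259973588)), (np.float64(-0.15234616306049723), np.float64(-0.10662238268519329))]
stage approx 0.007123375816208521 0.0060780164507366246
[[491.64590611 261.24651529]
 [699.973108   261.39834601]]
```

```bash
python3 -m pendant '[[[0,0,0,0,0.011,-0.18,1],[0,0,0,0,0,-0.18,1],[0,0,0,0,0,-0.18,0.6],[0,0,0,0,0,-0.18,0.4],[0,0,0,0,0,0,0],[0,0,0,0,0,0,0],[0,0,0,0,0,0,0],[0,0,0,0,0,0,0],[0,0,0,0,0,0,0]]]'
```

```text
time: 3.08
tool_pos: [0.4739, -0.0568, 0.078]
tool_rot: [-0.0, 0.735, -0.678, 0.001]
contact_force: [-4.6, -2.7, 4.4]
gripper_width: 0.15
```

```bash
python3 -m pendant '[[[0,0,0,-0.002,0.022,0,0],[0,0,0,-0.002,0.022,0,0],[0,0,0,-0.002,0.022,0,0],[0,0,0,-0.002,0.022,0,0],[0,0,0,0,0.008,0,0],[0,0,0,0,0,0,0],[0,0,0,0,0,0,0]]]'
```

```text
time: 3.95
tool_pos: [0.472, -0.0335, 0.078]
tool_rot: [0.001, 0.735, -0.678, 0.002]
contact_force: [-4.7, -6.7, 4.5]
gripper_width: 0.151
```

```bash
python3 -m pendant '[[[0,0,0,-0.001,0.008,0,0],[0,0,0,-0.001,0.008,0,0],[0,0,0,0,0,0,0]]]'
```

```text
time: 4.32
tool_pos: [0.472, -0.0333, 0.078]
tool_rot: [0.003, 0.735, -0.678, 0.005]
contact_force: [-1.9, -21.1, 0.9]
gripper_width: 0.145
```

```bash
python3 -m pendant '[[[0,0,0,0.001,-0.014,0,0],[0,0,0,0,0,0,0.4],[0,0,0,0,0,0,0.5],[0,0,0,0,0,0.2,0.5],[0,0,0,0,0,0.2,1],[0,0,-0.003,-0.005,0.183,0.04,1],[0,0,-0.003,-0.005,0.183,0.04,1],[0,0,-0.003,-0.005,0.183,0.04,1],[0,0,-0.003,-0.005,0.183,0.04,1],[0,0,-0.003,-0.005,0.183,0.04,1],[0,0,-0.003,-0.005,0.183,0.04,1],[0,0,-0.003,-0.005,0.183,0.04,1],[0,0,-0.002,-0.005,0.183,0.04,1],[0,0,0,0,0,0,1],[0,0,0,0,0,0,1]]]'
python3 - <<'E'
from h import *
import pickle
a=grab('wrist');t=grab('top');pickle.dump((a,t),open('f2.pkl','wb'))
A=cv2.resize(a['frame'],(560,420),interpolation=2)
B=cv2.resize(t['frame'][165:225,265:390],(560,269)[0:2],interpolation=2)[:180]
cv2.imwrite('pics/w2.png',np.vstack([A,B]))
f=a['frame'];H,S,V=cv2.split(cv2.cvtColor(f,cv2.COLOR_BGR2HSV))
red=((H<6)|(H>174))&(S>150)&(V>60)
for c,s in comps(red,60): 
    x,y,w,h=s[:4];print(c,s,ray(a,c,.03)[0],'near top edge',ray(a,[[x,y+h-.5],[x+w,y+h-.5]],.044)[:,:2].round(4).tolist())
E
```

```text
time: 6.2
tool_pos: [0.4605, 0.3344, 0.2559]
tool_rot: [0.0, 0.71, -0.704, -0.0]
contact_force: [0.1, 0.3, -0.3]
gripper_width: 1.002
[255.07847534 160.76008969] [250 140  11  43 446] [0.4612015  0.33737358 0.03      ] near top edge [[0.4367, 0.3435], [0.4368, 0.3298]]
```

View pics/w2.png

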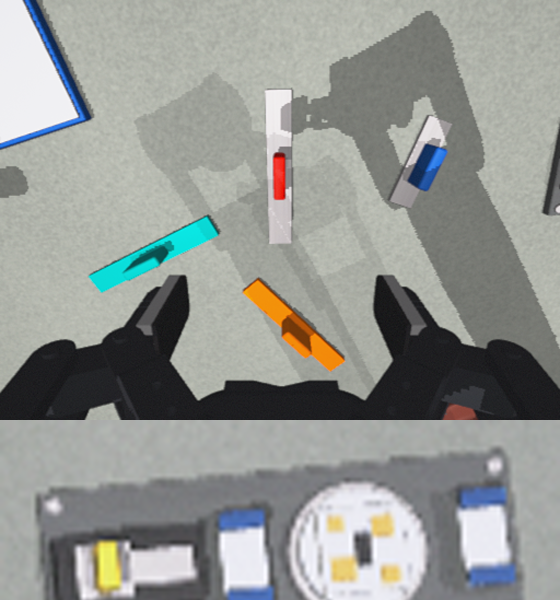

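The latch is drawn back: the top crop shows a gap between the tongue tip at (193,565) and the support at (225,565). The red fin is centred between the fingers at (279,176). I'll get the bar's exact corners.

```bash
python3 - <<'E'
from h import *
import pickle;a,t=pickle.load(open('f2.pkl','rb'))
p=ray(a,np.array([(265,89),(292,89),(291,243),(270,243)])*512/560-.5,.008)[:,:2];print(p.round(4))
f,n=(p[0]+p[1])/2,(p[2]+p[3])/2;print('mid',(f+n)/2,'ang',np.degrees(np.arctan2(*(f-n)[::-1])),'L',np.linalg.norm(f-n))
# top cam: latch grip y and tongue gap
H,S,V=cv2.split(cv2.cvtColor(t['frame'],cv2.COLOR_BGR2HSV))
red=((H<6)|(H>174))&(S>150)&(V>60)
for c,s in comps(red,60): print(s,ray(t,c,.04)[0]) if c[0]<256 and c[1]>150 else 0
E
```

```text
[[0.5564 0.3545]
 [0.5566 0.3241]
 [0.3674 0.3218]
 [0.3672 0.3494]]
mid [0.46187272 0.3374478 ] ang 1.0958986129022126 L 0.18924393465776862
[158 200   7  13  72] [0.45648327 0.33361619 0.04      ]
```

```bash
python3 -m pendant '[[[0,0,0.002,0.005,0.010,-0.2,1],[0,0,0,0,0,-0.2,1],[0,0,0,0,0,-0.2,1],[0,0,0,0,0,-0.2,0.6],[0,0,0,0,0,-0.1,0.4],[0,0,0,0,0,-0.06,0.4],[0,0,0,0,0,0,0],[0,0,0,0,0,0,0],[0,0,0,0,0,0,0],[0,0,0,0,0,0,0],[0,0,0,0,0,0,0]]]'
```

```text
time: 7.68
tool_pos: [0.4622, 0.3368, 0.0165]
tool_rot: [-0.0, 0.712, -0.702, 0.0]
contact_force: [0.8, 0.2, -4.4]
gripper_width: 0.15
```

```bash
python3 -m pendant '[[[0,0,0,0,0,0.08,0],[0,0,0,0,0,0.2,0],[0,0,0,0,0,0.2,0],[0,0,0,0,0,0.2,0],[0,0,0.0435,0.0075,-0.18,0.01,0],[0,0,0.0435,0.0075,-0.18,0.01,0],[0,0,0.0435,0.0075,-0.18,0.01,0],[0,0,0.0435,0.0075,-0.18,0.01,0],[0,0,0.0435,0.0075,-0.18,0.01,0],[0,0,0.0435,0.0075,-0.18,0.01,0],[0,0,0.0435,0.0075,-0.18,0.01,0],[0,0,0.0435,0.0075,-0.18,0.01,0],[0,0,0.0435,0.0075,-0.18,0.01,0],[0,0,0.0435,0.0075,-0.18,0.01,0],[0,0,0.0435,0.0075,-0.18,0.01,0],[0,0,0.0435,0.0075,-0.18,0.01,0],[0,0,0,0,0,0,0],[0,0,0,0,0,0,0]]]'
python3 - <<'E'
from h import *
import pickle
a=grab('wrist');t=grab('top');s=grab('side');pickle.dump((a,t,s),open('f3.pkl','wb'))
cv2.imwrite('pics/w3.png',cv2.resize(a['frame'],(800,600),interpolation=2))
print(proj(a,[[.4849,-.2025,.05]])/.64)
E
```

```text
time: 9.93
tool_pos: [0.4846, -0.203, 0.2171]
tool_rot: [-0.0, 0.999, 0.041, 0.0]
contact_force: [0.0, 0.3, -3.8]
gripper_width: 0.151
[[402.31664063 272.00920882]]
```

View pics/w3.png

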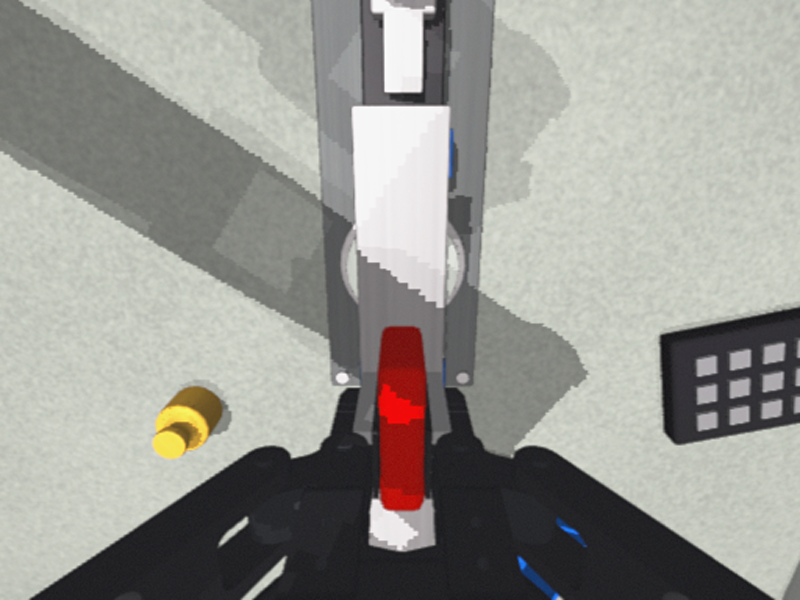

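The bar is held over the holder in the right sense: its far end is at (352–449,107), the tongue tip at (404,93) is ahead of it, the plate edges run either side, and the screws are at (343,378) and (463,378). I'll compute the residual offset.

```bash
python3 - <<'E'
from h import *
import pickle;a,t,s=pickle.load(open('f3.pkl','rb'))
r=lambda uv,z: ray(a,np.array(uv)*.64-.3,z)[:,:2]
e=r([(352,107),(449,107)],.2086);tcp=np.array([.4846,-.203]);m=e.mean(0)
print('bar end',e.round(4),'mid-tcp',m-tcp,'len',np.linalg.norm(m-tcp),'dir',np.degrees(np.arctan2(-(m-tcp)[0],(m-tcp)[1])))
L=r([(313,0),(331,385)],.012);R=r([(495,0),(472,385)],.012);M=(L+R)/2;d=M[0]-M[1]
print('axis yaw',np.degrees(np.arctan2(-d[0],d[1])),'width',np.linalg.norm(R-L,axis=1))
n=np.array([d[1],-d[0]])/np.linalg.norm(d)
print('tcp x off axis',(tcp-M[0])@n,'bar end off axis',(m-M[0])@n,'tongue',((r([(383,93),(424,93)],.066).mean(0))-M[0])@n)
sc=r([(343,378),(463,378)],.013);print('screws',sc,(sc.mean(0)-M[0])@n)
y=d/np.linalg.norm(d);tip=r([(404,93.5)],.066)[0];o=tip-y*.112;print('origin from tongue tip',o,'from screws',sc.mean(0)+y*.1025)
q=manip.state()['tool_rot'];print('tool yaw',np.degrees(2*np.arctan2(q[2],q[1])))
E
```

```text
bar end [[ 0.4614 -0.11  ]
 [ 0.4905 -0.1076]] mid-tcp [-0.00867884  0.09419714] len 0.09459610649474992 dir 5.264076930961416
axis yaw 4.335972964606434 width [0.11803665 0.11891041]
tcp x off axis -0.00012285113702691916 bar end off axis -0.0016550963216991456 tongue -0.00017279301881914782
screws [[ 0.44351964 -0.30731468]
 [ 0.54355395 -0.29920682]] 0.0012081704168361038
origin from tongue tip [ 0.4848324  -0.20287152] from screws [ 0.4857873  -0.20105412]
tool yaw 4.803839811008839
```

```bash
python3 -m pendant '[[[0,0,-0.003,0.002,0.004,-0.16,0],[0,0,0,0,0,-0.16,0],[0,0,0,0,0,-0.16,0],[0,0,0,0,0,-0.06,0],[0,0,0,0,0,-0.02,0],[0,0,0,0,0,-0.01,0],[0,0,0,0,0,-0.01,0],[0,0,0,0,0,0,0],[0,0,0,0,0,0,0]]]'
python3 - <<'E'
from h import *
import pickle
a=grab('wrist');s=grab('side');pickle.dump((a,s),open('f4.pkl','wb'))
A=cv2.resize(a['frame'],(450,338),interpolation=2);B=cv2.resize(s['frame'][190:310,210:295],(340,480),interpolation=2)
o=np.zeros((480,790,3),np.uint8);o[:338,:450]=A;o[:,450:]=B;cv2.imwrite('pics/w4.png',o)
E
```

```text
time: 11.2
tool_pos: [0.4855, -0.2024, 0.0719]
tool_rot: [0.0, 0.999, 0.037, 0.0]
contact_force: [0.5, -0.4, -4.1]
gripper_width: 0.153
```

View pics/w4.png

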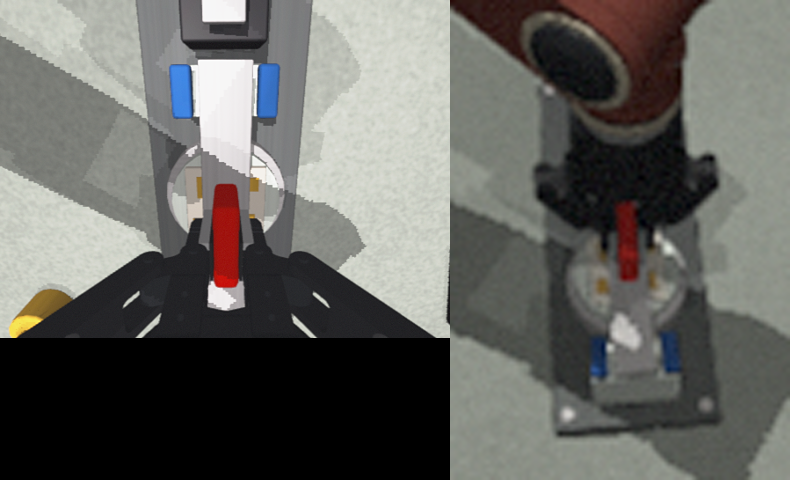

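The bar is 5 mm above the ledges and between the cheeks at both ends. In the wrist view it spans 197–252 between cheek edges at 192 and 258, and the side view shows the near end centred. I'll lower it slowly.

```bash
python3 -m pendant '[[[0,0,0,0,0,-0.008,0],[0,0,0,0,0,-0.006,0],[0,0,0,0,0,-0.004,0],[0,0,0,0,0,-0.003,0],[0,0,0,0,0,0,0]]]'
```

```text
time: 11.92
tool_pos: [0.4852, -0.2023, 0.0662]
tool_rot: [0.0, 0.999, 0.037, 0.0]
contact_force: [-0.1, -0.2, -2.1]
gripper_width: 0.155
```

```bash
python3 -m pendant '[[[0,0,0,0,0,-0.002,0],[0,0,0,0,0,0,0]]]'
```

```text
time: 12.18
tool_pos: [0.4854, -0.2024, 0.0662]
tool_rot: [0.0, 0.999, 0.037, 0.0]
contact_force: [-2.8, 1.4, 3.2]
gripper_width: 0.147
```

```bash
python3 -m pendant '[[[0,0,0,0,0,0,0.3],[0,0,0,0,0,0,0.5],[0,0,0,0,0,0,0.5],[0,0,0,0,0,0.1,0.5],[0,0,0,0,0,0.2,0.5],[0,0,0,0,0,0.25,0.5],[0,0,0,-0.2,0,0,0.5],[0,0,0,0,0,0,0.5]]]'
python3 - <<'E'
from h import *
import pickle
a=grab('wrist');s=grab('side');t=grab('top');pickle.dump((a,s,t),open('f5.pkl','wb'))
A=cv2.resize(a['frame'],(450,338),interpolation=2);B=cv2.resize(s['frame'][190:310,210:295],(340,480),interpolation=2)
C=cv2.resize(t['frame'][165:225,265:390],(450,216),interpolation=2)
o=np.zeros((554,790,3),np.uint8);o[:338,:450]=A;o[338:,:450]=C;o[:480,450:]=B;cv2.imwrite('pics/w5.png',o)
E
```

```text
time: 13.18
tool_pos: [0.4336, -0.2021, 0.2034]
tool_rot: [0.0, 0.999, 0.036, 0.0]
contact_force: [0.3, 0.1, -0.6]
gripper_width: 0.5
```

View pics/w5.png

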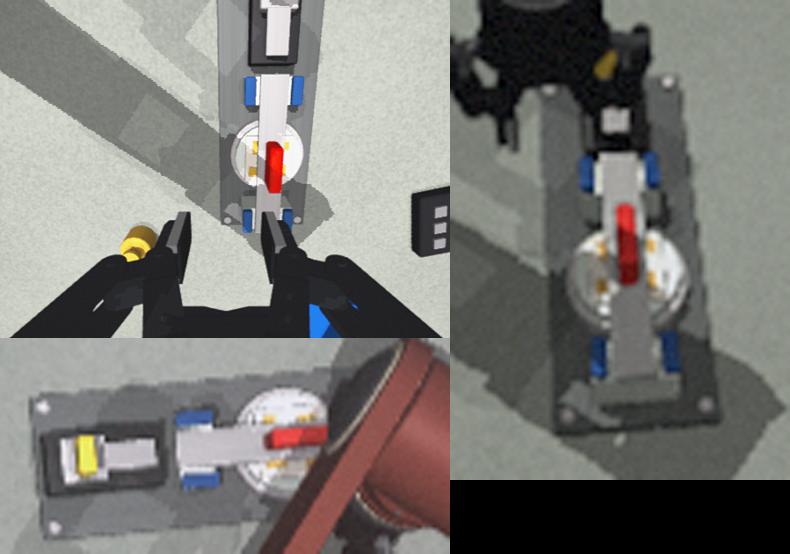

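The bar rests in both notches and is centred: in the wrist view it spans 257–288 between cheeks at 245–255 and 291–303, and the side view shows the near end in its notch. The latch is still back, with the tongue tip at (155,455) in the top crop and the bar end at (177,450). Now I'll grip the latch again.

```bash
python3 -m pendant '[[[0,0,-0.05,0.0155,0.0675,0,0.5],[0,0,-0.05,0.0155,0.0675,0,0.5],[0,0,-0.05,0.0155,0.0675,0,0.5],[0,0,-0.05,0.0155,0.0675,0,0.5],[0,0,-0.05,0.0155,0.0675,0,0.5],[0,0,-0.05,0.0155,0.0675,0,0.5],[0,0,-0.05,0.0155,0.0675,0,0.5],[0,0,-0.05,0.0155,0.0675,0,0.5],[0,0,-0.05,0.0155,0.0675,0,0.5],[0,0,-0.05,0.0155,0.0675,0,0.5],[0,0,0,0,0,0,0.5]]]'
```

```text
time: 14.7
tool_pos: [0.4745, -0.0326, 0.2026]
tool_rot: [0.0, 0.734, -0.679, -0.0]
contact_force: [0.9, 0.5, -0.3]
gripper_width: 0.499
```

```bash
python3 -m pendant '[[[0,0,0,-0.01,-0.004,-0.125,0.5],[0,0,0,0,0,-0.125,0.5],[0,0,0,0,0,-0.125,0.5],[0,0,0,0,0,-0.12,0.5],[0,0,0,0,0,0,0.3],[0,0,0,0,0,0,0],[0,0,0,0,0,0,0],[0,0,0,0,0,0,0]]]'
```

```text
time: 15.7
tool_pos: [0.4716, -0.0347, 0.0798]
tool_rot: [0.0, 0.733, -0.68, 0.001]
contact_force: [0.2, -1.9, -5.4]
gripper_width: 0.149
```

```bash
python3 -m pendant '[[[0,0,0,0.0026,-0.033,0,0],[0,0,0,0.0026,-0.033,0,0],[0,0,0,0.0026,-0.033,0,0],[0,0,0,0.0026,-0.033,0,0],[0,0,0,0.0026,-0.033,0,0],[0,0,0,0.001,-0.006,0,0],[0,0,0,0,0,0,0]]]'
```

```text
time: 16.58
tool_pos: [0.4751, -0.078, 0.0797]
tool_rot: [0.0, 0.733, -0.681, 0.001]
contact_force: [-1.6, -1.0, 1.9]
gripper_width: 0.153
```

```bash
python3 -m pendant '[[[0,0,0,0,-0.006,0,0],[0,0,0,0,-0.006,0,0],[0,0,0,0,0,0,0]]]'
```

```text
time: 16.95
tool_pos: [0.4752, -0.0787, 0.0797]
tool_rot: [-0.001, 0.733, -0.681, -0.001]
contact_force: [-1.8, 6.9, 4.4]
gripper_width: 0.15
```

```bash
python3 -m pendant '[[[0,0,0,0,-0.008,0,0],[0,0,0,0,0,0,0]]]'
```

```text
time: 17.2
tool_pos: [0.4752, -0.0788, 0.0797]
tool_rot: [-0.003, 0.733, -0.681, -0.003]
contact_force: [-1.0, 13.4, 6.6]
gripper_width: 0.146
```

```bash
python3 -m pendant '[[[0,0,0,0,0.007,0,0],[0,0,0,0,0,0,0.25],[0,0,0,0,0.003,0,0.4],[0,0,0,0,0.004,0,0.4],[0,0,0,0,0,0.1,0.4],[0,0,0,0,0,0.2,0.4],[0,0,0,0,0,0.2,0.4],[0,0,0,-0.2,0.1,0.2,0.4],[0,0,0,-0.1,0.1,0,0.6],[0,0,0,0,0,0,0.6]]]'
python3 - <<'E'
from h import *
import pickle
a=grab('wrist');s=grab('side');t=grab('top');pickle.dump((a,s,t),open('f6.pkl','wb'))
A=cv2.resize(a['frame'],(450,338),interpolation=2);B=cv2.resize(s['frame'][190:310,210:295],(340,480),interpolation=2)
C=cv2.resize(t['frame'][165:225,265:390],(450,216),interpolation=2)
o=np.zeros((554,790,3),np.uint8);o[:338,:450]=A;o[338:,:450]=C;o[:480,450:]=B;cv2.imwrite('pics/w6.png',o)
f=a['frame'];H,S,V=cv2.split(cv2.cvtColor(f,cv2.COLOR_BGR2HSV))
o=np.array([.4850,-.2024]);y=np.radians(4.5);ex=np.array([np.cos(y),np.sin(y)]);ey=np.array([-ex[1],ex[0]])
for n,m,z in(('yel',(H>20)&(H<35)&(S>150)&(V>100),.09),('red',((H<6)|(H>174))&(S>150)&(V>60),.084),('blue',(H>100)&(H<125)&(S>150)&(V>60),.058)):
  for c,s in comps(m,60):
    w=ray(a,c,z)[0][:2]-o;print(n,c/512*450,(w@ex).round(4),(w@ey).round(4),s)
E
```

```text
time: 18.45
tool_pos: [0.4078, -0.0323, 0.2468]
tool_rot: [-0.001, 0.733, -0.68, 0.001]
contact_force: [0.4, -0.3, -0.3]
gripper_width: 0.6
yel [271.36542138  99.87896858] -0.0004 0.1253 [300  98  19  33 564]
yel [425.11417378 216.81860859] -0.1474 -0.0808 [473 234  32  28 337]
yel [440.52385603 224.92675781] -0.1594 -0.1038 [492 248  20  17 252]
yel [ 41.45861853 252.10801784] -0.1987 0.4265 [ 25 268  46  38 662]
red [378.77689549  98.43942111] 0.0003 0.0026 [399 105  65  15 915]
blue [78.4228282 83.8081265] 0.0173 0.3538 [  74   73   32   45 1045]
blue [436.27087823  75.51430251] 0.025 -0.0762 [481  81  31  11 319]
blue [307.18708444  76.12200798] 0.025 0.0784 [336  82  28  11 282]
blue [426.34503866 117.55899646] -0.0247 -0.0763 [471 129  30  11 291]
blue [303.34964651 118.24129634] -0.0249 0.0784 [332 130  27  10 263]
```

View pics/w6.png

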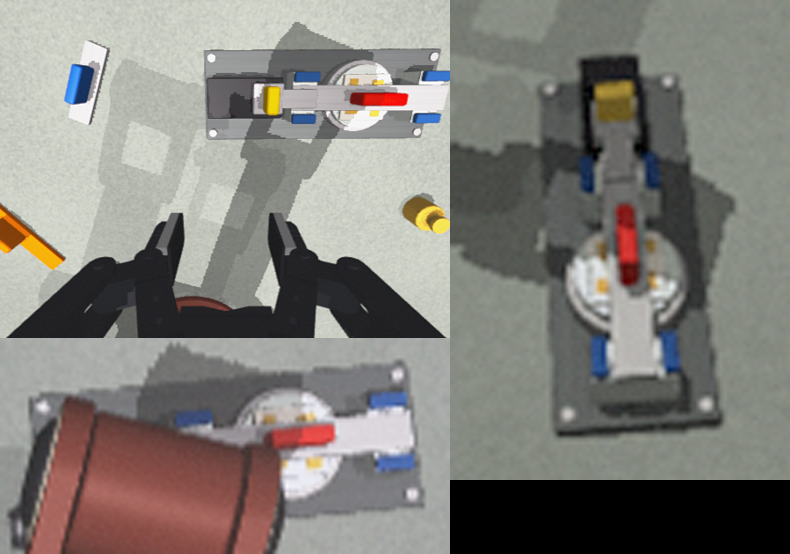

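The latch is forward: the grip is at holder y = 125 mm, its expected end, with the tongue over the bar's end. The bar is flat in both notches, the fin is within about 2 mm of centre, and the gripper is clear. Handing in.

```bash
python3 -c "
from plant import manip
print(manip.job_done())"
```

```text
the job is handed in; nothing more can be done
None
```

The module is clamped, and I handed the job in at about 18.6 s of the 58 s allowed. I drew the latch back to its stop, laid the red-handled bar in both notches, slid the latch forward to its stop and let go of everything.

**Last checks**
- **Latch:** the grip is 125.3 mm along the holder, against 125 mm expected for fully forward. It was pushed against the end stop with about 13 N, and the tongue lies over the bar's end.
- **Bar:** it lies flat between the cheeks at both supports. The fin is 0.3 mm off centre across the holder. Along it, the fin measured 1.5–2.5 mm towards the latch, part of which is probably mask bias. The visible bar end overhangs its support by about 2.5 mm, against 2 mm expected.
- **Robot:** it is raised clear and touching nothing. The highest force I read was about 21 N, against the latch's back stop.
- **Other things:** I did not touch the spare bar, screwdriver, weight or jar. The spare bar and the weight were in the last pictures. I did not look at the screwdriver and jar again at the end.

**Disagreements:** estimates of the holder's rotation ranged from 4.3° to 5.3°, and I used about 4.5°. After I drew the latch back and let go, it may have crept forward about 1 mm. It was still clear of the bar when the bar was laid.

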